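# Offer a cabochon master up to its mould

## Robot

A 7-joint arm with a two-finger parallel gripper is mounted at the origin on the work surface. World frame = base frame: x ahead of the robot, y to its left, z up, the work surface at z = 0. Lengths are in m, angles in rad, forces in N, time in s.
With the tool pointing down it reaches from about 0.4 to 0.875 m from the base axis. Payload 6.5 kg.
Tool frame: the origin (TCP) lies at the very end of the fingers, on their centre line; the grasp point (between the pads) lies 19 mm behind it; z points along the fingers, y is the line along which they close (so a half turn about z gives the same grasp; the last joint's range is limited). The gripper opens to 85 mm and grips with 20 to 120 N. Pads are 22 mm wide; open, the fingers measure 114 mm over their backs; the gripper's body (76 mm by 85 mm) begins 54 mm behind the grasp point. The pads swing forward as they close: fully open they stand 13 mm farther back than shut.
Start: joints at [1.14, 0.536, -0.004, 1.538, 0.003, 1.067, -0.071], TCP at [0.232, -0.607, 0.231] pointing down, gripper open.
Joint ranges: [-2.7, 2.7], [-0.37, 2.16], [-1.27, 1.26], [0.24, 2.4], [-1.31, 4.45], [0.19, 1.91], [-2.76, 2.76]. Speed limits (rad/s): [2.39, 2.39, 3.14, 3.14, 3.14, 3.14, 3.14].

## Interface

Orientations are given as a unit quaternion [w, x, y, z].
In Python, from plant import r gives the robot as it stands.
- The arm moves only by the tool jog_arm, never from a script. Its argument "targets" is one flat list of numbers, 5 for each row, row after row: the finger opening in m, from 0 to 0.0854, then the shift along the tool's x, y, z in m, then the turn about the tool's z in rad. In form: [grip, tx, ty, tz, turn, grip, tx, ty, tz, turn, ...]. A call has 1 to 12 rows; each row shifts and turns the commanded pose from where the row before left it, along the tool's axes as they then stand; what a row does not reach is not made up. A row lasts 1/8 s, in which the tool goes at most 62.5 mm and 10.7 degrees, less where a joint would pass 70% of its speed; a pose out of reach is approached as far as the arm can. A call is refused whole if a number of a shift passes 0.0625 or a number of a turn 0.188, either way. A call with a gripper value outside its range is refused whole. The fingers move at their own pace and stop on an object; "grip_force" is the grip in N (left out, the last holds). Time passes only in rows, so rows that do not move let the fingers close. It gives the time, the measured TCP pose, the force, the opening and the grip force at its end, in the units of the state.
- r.sense(): the state, without advancing time (a new reading comes with each control period).
- r.read_camera(name): name is "side" or "top" or "wrist"; returns (picture, depth): 420x560x3 uint8, blue, green, red; 420x560 float32, m along the optical axis (not along the pixel's ray), 0 where there is no reading.
- r.get_calibration(name): a dict with "fx", "fy", "cx", "cy" (pixels), "world_from_camera" (4x4, takes a point from camera to world coordinates); the wrist camera has in their place "mount" (4x4, takes a point from camera to tool coordinates, whose origin is the TCP and whose axes are the flange's). Camera axes: x right, y down, z forward; pixel columns grow to the right and rows downward; lengths in m; the calibration is good to about 2 mm. A picture is of the moment at which its call begins: read the wrist's pose just before it. get_calibration takes no time and is no camera call.
- r.close_job(): hands the job in; it is judged then, once.
The state is a dict: "time": time; "joint_positions": joint angles; "joint_velocities": joint speeds; "effort": joint torques, N m; "eef_pos": TCP position; "tool_rot": TCP orientation; "force": force on the tool from outside, world axes, zero at the start; "moment": the same for the moment, N m; "finger_gap": opening from 0.0 (shut) to 1.0 (fully open); "grip_force": force on a finger pad.
Only numpy, scipy, OpenCV 4.12 (cv2) and the standard library are available. Lean on these libraries where they do the work, as an engineer would, in place of code of your own. Each camera call takes 0.05 s, during which the arm holds its last target. There are 200 camera calls.

## Task

The blue door of the specimen drawer unit hangs open across the way: first push it fully shut until it snaps onto its catch. Then pick up the green cabochon master by its wooden handle from the trivet, carry it over the shelf dividers without knocking it against anything, and stop with it hovering upright about one centimetre above the large oblong pocket of the orange mould, centred over it and with the long sides lined up, so its outline can be checked against the pocket. Never let it touch the mould, leave the ore, tweezer and jar where they are, and finish still holding the master there, still and level (do not put it down or let go).

Things in the scene. Friction and masses are not known exactly. Their poses are not given: they have to be found in the camera images.
- unit_door (a joint): angle of the drawer unit's blue door (rad): 0 shut, grows as it opens towards the robot (at most 1.6; starts 0.5 to 0.9). It turns about the vertical through point unit_hinge and stays where it is left. In the last 0.08 rad it meets a spring snap catch (5 to 8 N at the free edge to pass); below about 0.03 rad the catch pulls it home and keeps it shut
- unit_hinge (a point): foot of the hinge line: the unit's front left (+y) lower corner; fixed, axes as the unit's. With the door at angle a its outer face lies 8 mm in front of the hinge line, runs along (-sin a, -cos a) from it and looks to (-cos a, +sin a). Blue panel 197 mm wide, 8 mm thick, 4 to 126 mm above this point, flat outside but for a pull lip (see door_edge)
- door_edge (a point): top corner of the door's free edge, on its outer face, 197 mm from the hinge line, 126 mm above the unit's underside; moves with the door. A white pull lip 12 mm wide, 10 mm proud and 40 mm high is centred 9 mm in from this edge, 61 mm below it
- unit: fixed grey plastic specimen drawer unit with a front door, 150 mm deep (x), 200 mm wide (y), 130 mm high; origin at the centre of its underside, its open front faces its own -x (towards the robot)
- divider_left: fixed upright sheet-steel shelf divider on the left of the unit, 460 mm long (x), 6 mm thick, 76 mm high, with a 30 mm wide foot; origin at the centre of its underside
- divider_right: the same on the right of the unit
- trivet: fixed round white ceramic trivet, diameter 130 mm, 14 mm high; origin at the centre of its underside. The master stands on it. Trivet and mould may be on either side of the dividers
- master: loose cabochon master, about 0.11 kg: a green oblong block 44 mm (x) by 32 mm (y), 16 mm high, with an upright wooden handle on its middle, 34 mm (x) by 14 mm (y), from 16 to 67 mm above the underside. Origin at the centre of its underside, z up. Grip the handle across its 14 mm (along y)
- mold: fixed orange mould, 130 mm (x) by 90 mm (y), 24 mm high; origin at the centre of its underside. Top has one large oblong pocket and two small round ones (22 mm across, at x = +40, y = +-21 mm)
- pocket (a point): centre of the mouth of the large pocket, level with the mould's top face, 22 mm from the mould's centre towards its -x; pocket is 54 mm (x) by 42 mm (y), 15 mm deep; axes as the mould's. The master may be lined up either way round (half a turn makes no difference)
- ore: loose lump of raw copper ore, about 60 by 58 mm, 50 mm high; bystander; origin at its underside
- tweezer: loose steel tweezer, 140 mm long (x), 25 mm wide, 8 mm high, lying flat; bystander; origin at its underside near its middle
- jar: loose amber jar with a cap, diameter 52 mm, 65 mm high; bystander; origin at the centre of its underside

How it is judged:
By the outcome, as a careful person would: the job done as asked, in the order asked, and still so for the second after the job is handed in, while the arm keeps its last pose, push and grip.
It also fails if it takes over 58 s, if anything falls off the work surface, if the arm or the gripper's body presses on something with over 40 N, if the wrist force passes 120 N, or if a joint passes its speed limit or range.

## Working session

There is one attempt and no reset: what is moved stays moved. The work goes in short steps, Python scripts to look and compute and a tool call to move; the robot and the scene stay as the last step left them, time stands still between calls to the robot, and variables do not carry over. Pictures are saved under pics/ and viewed, at most 10 in all, crops included, and the job is handed in when it is done.

Besides the shell and the picture viewer there is one more tool, called after ">>>" in YAML: its name, and indented under it one key for each argument. jog_arm: Moves the arm, as the interface text tells. Its arguments: {"type":"object","properties":{"targets":{"type":"array"},"grip_force":{"type":"number"}},"required":["targets"]}

```bash
ls; mkdir -p pics
cat > h.py <<'E'
import numpy as np, cv2
from plant import r
def cam(n):
    s=r.sense(); p,d=r.read_camera(n); c=r.get_calibration(n)
    if n=="wrist":
        w,x,y,z=s["tool_rot"]
        from scipy.spatial.transform import Rotation as R
        T=np.eye(4);T[:3,:3]=R.from_quat([x,y,z,w]).as_matrix();T[:3,3]=s["eef_pos"]
        T=T@np.array(c["mount"])
    else: T=np.array(c["world_from_camera"])
    return p,d,c,T
def cloud(d,c,T):
    v,u=np.indices(d.shape)
    P=np.stack([(u-c["cx"])/c["fx"]*d,(v-c["cy"])/c["fy"]*d,d],-1)
    return P@T[:3,:3].T+T[:3,3]
def onplane(uv,z,c,T):
    uv=np.atleast_2d(uv).astype(float)
    D=np.c_[(uv[:,0]-c["cx"])/c["fx"],(uv[:,1]-c["cy"])/c["fy"],np.ones(len(uv))]@T[:3,:3].T
    return T[:3,3]+D*((z-T[2,3])/D[:,2])[:,None]
E
python3 - <<'E'
from h import *
print(r.sense())
for n in("top","side"):
    p,d,c,T=cam(n); cv2.imwrite(f"pics/{n}0.png",p); np.savez(f"{n}0.npz",p=p,d=d,T=T,c=c)
    print(n,c["fx"],T.round(3).tolist())
print(r.get_calibration("wrist"))
E
```

```text
pics
{'time': 0.0, 'joint_positions': array([ 1.13979532,  0.53719054, -0.0044123 ,  1.53885528,  0.00256551,
        1.06727099, -0.07117797]), 'joint_velocities': array([-9.08568224e-04, -2.05771239e-03, -1.97541650e-05, -8.38503490e-04,
        3.67108444e-04,  3.87297732e-04,  5.06285507e-06]), 'effort': array([ 7.77677144e-06, -5.83407927e+01,  1.04898490e+00, -2.59108812e+01,
        1.24224136e-02,  9.64386854e-03,  2.05018159e-05]), 'eef_pos': array([ 0.23165417, -0.60665869,  0.23040448]), 'tool_rot': array([-8.33367509e-04,  9.83405778e-01,  1.81417577e-01, -2.09330320e-04]), 'force': array([-0.06931945, -0.20010895,  0.32636656]), 'moment': array([-0.00169021, -0.00492146, -0.01588046]), 'grip_force': 0.0, 'finger_gap': 1.0009893870060762}
top 524.0310251704291 [[0.023, -0.998, 0.065, 0.485], [-1.0, -0.024, -0.016, 0.094], [0.017, -0.064, -0.998, 1.48], [0.0, 0.0, 0.0, 1.0]]
side 456.6570207675412 [[-0.995, -0.041, 0.096, 0.464], [-0.104, 0.484, -0.869, 1.073], [-0.011, -0.874, -0.485, 0.674], [0.0, 0.0, 0.0, 1.0]]
{'fx': 353.9899604318709, 'fy': 353.9899604318709, 'cx': 275.45022336877366, 'cy': 207.60379784232148, 'mount': array([[ 1.07809608e-03, -9.51932973e-01, -3.06304508e-01,
         7.85021552e-02],
       [ 9.99999010e-01,  7.49389995e-04,  1.19073000e-03,
         2.13494629e-05],
       [-9.03953619e-04, -3.06305489e-01,  9.51932839e-01,
        -1.43090775e-01],
       [ 0.00000000e+00,  0.00000000e+00,  0.00000000e+00,
         1.00000000e+00]])}
```

View pics/top0.png

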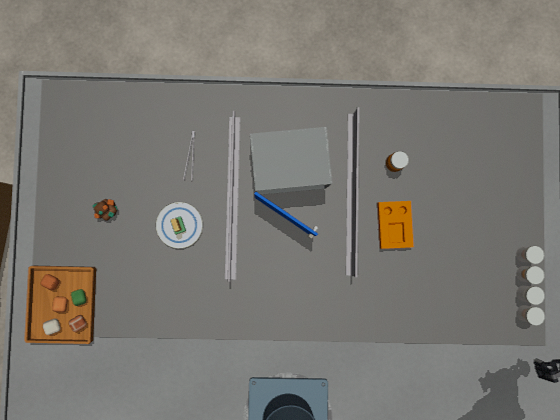

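View pics/side0.png

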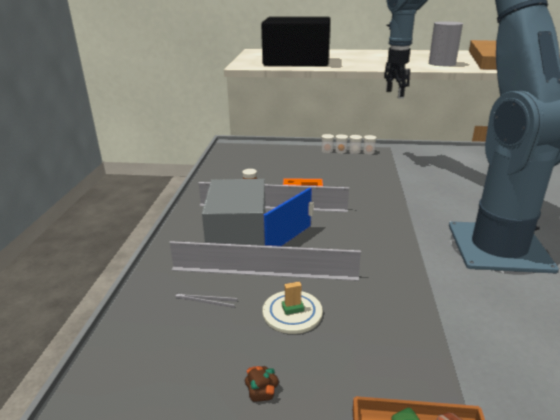

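The top view (up = +x, left = +y) shows the trivet with the master at (179,225), the mould at (396,225), and the door running from its hinge at (256,196) to its free edge at (316,234). The dividers are at columns 233 and 352. The side view agrees. Next I'll measure them.

Run:
```python
from h import *
z=np.load("top0.npz",allow_pickle=True); p,d,T,c=z["p"],z["d"],z["T"],z["c"].item()
P=cloud(d,c,T); hsv=cv2.cvtColor(p,cv2.COLOR_BGR2HSV)
def rng(lo,hi,box):
    m=cv2.inRange(hsv,lo,hi); k=np.zeros_like(m); k[box[1]:box[3],box[0]:box[2]]=1; return m*k
def rect(m,zz,lab):
    cs,_=cv2.findContours(m,0,1); q=max(cs,key=cv2.contourArea)[:,0]
    w=onplane(q,zz,c,T)[:,:2]; rc=cv2.minAreaRect((w*1000).astype(np.float32)); print(lab,rc)
    med=np.median(P[m>0],0); print('   med',med.round(4), 'zrange',np.percentile(P[m>0][:,2],[2,50,98]).round(4))
    return rc
rect(rng((5,150,120),(25,255,255),(370,190,420,260)),.024,"mold")
m=rng((100,150,50),(130,255,255),(240,180,340,250)); rc=rect(m,.13,"door")
Q=P[(m>0)]; t=Q[:,2]>.1; Q=Q[t]; vx,vy,x0,y0=cv2.fitLine((Q[:,:2]*1000).astype(np.float32),2,0,.01,.01).ravel(); print("door line",vx,vy,x0,y0,Q[:,:2].min(0),Q[:,:2].max(0))
rect(rng((40,100,30),(90,255,255),(165,210,195,240)),.030,"green")
rect(rng((8,60,120),(30,255,255),(165,210,195,240)),.08,"handle")
# trivet
m=rng((0,0,150),(180,60,255),(150,195,210,255)); rect(m,.014,"trivet")
# unit top
H=P[...,2]
k=np.zeros(H.shape,np.uint8);k[110:200,240:340]=1
rect(((H>.12)&(H<.14)&(hsv[...,1]<60)).astype(np.uint8)*k,.13,"unit")
for b,l in (((222,105,246,292),"divL"),((340,100,366,285),"divR")):
    k=np.zeros(H.shape,np.uint8);k[b[1]:b[3],b[0]:b[2]]=1
    mm=((H>.05)&(H<.1)).astype(np.uint8)*k; W=P[mm>0]; print(l,W.min(0),W.max(0),W.mean(0))
big=cv2.resize(p[180:260,150:420],None,fx=2.9,fy=2.9,interpolation=cv2.INTER_CUBIC); cv2.imwrite("pics/c1.png",big)
```

```text
mold ((538.4810791015625, -289.269775390625), (129.99496459960938, 90.84062957763672), 3.8860909938812256)
   med [ 0.5377 -0.2896  0.0239] zrange [0.0057 0.0239 0.0316]
door ((553.3572387695312, 25.4630126953125), (193.83984375, 14.583609580993652), 57.29006576538086)
   med [0.5571 0.0301 0.1246] zrange [0.0325 0.1246 0.1339]
door line 0.53462505 0.8450894 555.7104 26.937412 [ 0.4846883  -0.05851325] [0.60950669 0.10644822]
green ((502.2331237792969, 314.98114013671875), (3.786144256591797, 13.984421730041504), 12.688892364501953)
   med [0.5127 0.307  0.0311] zrange [0.0238 0.0311 0.0352]
handle ((522.4637451171875, 316.10791015625), (33.165164947509766, 14.863655090332031), 22.374614715576172)
   med [0.5228 0.3149 0.0834] zrange [0.0711 0.0834 0.089 ]
trivet ((524.0121459960938, 315.6889953613281), (125.4987564086914, 125.36485290527344), 1.3917526006698608)
   med [0.5237 0.3135 0.0161] zrange [0.0095 0.0161 0.0239]
unit ((699.7781372070312, 14.658714294433594), (150.4899444580078, 200.1855010986328), 6.759050369262695)
   med [0.699  0.0149 0.1317] zrange [0.126  0.1317 0.1372]
divL [0.37529182 0.16651222 0.05087482] [0.83258856 0.17285176 0.08650892] [0.60174732 0.16963186 0.07740395]
divR [ 0.39472871 -0.17297195  0.05006394] [ 0.8542707  -0.16544491  0.0851318 ] [ 0.62392884 -0.1686844   0.07104528]
```

View pics/c1.png

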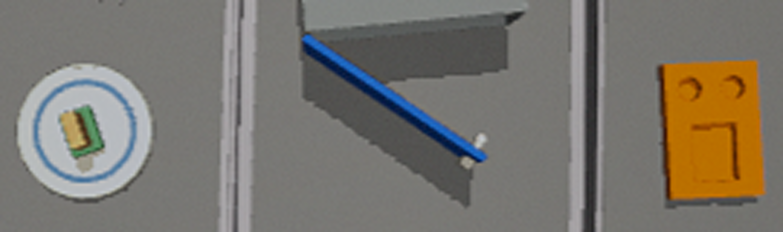

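The crop confirms it: the master's yaw is about +22°, the mould's is about +4°, and the small pockets face +x. All sizes match the given ones. The unit is at (0.700, 0.015) with yaw 6.8°, and the door is at about 0.68 rad. I'll line the tool up with the unit's axes and go to the front of the door.

>>> jog_arm:
  targets: [0,0,0,0,0.1234,0,0,0,0,0.1234,0,0.031,-0.055,0,0,0,0.031,-0.055,0,0,0,0.031,-0.055,0,0,0,0.031,-0.055,0,0,0,0.031,-0.055,0,0,0,0.031,-0.055,0,0,0,0.031,-0.055,0,0,0,0.031,-0.055,0,0,0,0.031,-0.055,0,0,0,0.031,-0.055,0,0]

```text
time: 1.6
eef_pos: [0.4729, -0.0286, 0.2313]
tool_rot: [0.0, 0.998, 0.059, 0.0]
force: [1.4, -0.6, -0.4]
finger_gap: 0.0
grip_force: 0.0
```

```bash
cat >> h.py <<'E'
def go(x,y,z,phi=None):
    "tool shift to world target at final heading phi (deg), turn first"
    s=r.sense(); w,a,b,q=s["tool_rot"]; ph=2*np.arctan2(b,a) if phi is None else np.radians(phi); cur=2*np.arctan2(b,a)
    dx,dy,dz=np.array([x,y,z])-s["eef_pos"]; C,S=np.cos(ph),np.sin(ph)
    print("t",round(s["time"],2),"pos",s["eef_pos"].round(4),"phi",np.degrees(cur).round(2),"F",s["force"].round(1),"gap",round(s["finger_gap"],3),"grip",s["grip_force"])
    print("turn",round((cur-ph+np.pi)%(2*np.pi)-np.pi,4),"shift",(C*dx+S*dy).round(4),(S*dx-C*dy).round(4),(-dz).round(4))
E
python3 -c "
from h import *
go(.472,-.027,.085,6.76)"
```

```text
t 1.6 pos [ 0.4729 -0.0286  0.2313] phi 6.74 F [ 1.4 -0.6 -0.4] gap 0.0 grip 0.0
turn -0.0003 shift -0.0007 -0.0017 0.1463
```

>>> jog_arm:
  targets: [0,0,0,0.0365,0,0,0,0,0.0365,0,0,0,0,0.0365,0,0,0,0,0.0365,0,0,0.016,0,0,0,0,0.016,0.003,0,0,0,0.016,0.004,0,0,0,0.016,0.004,0,0,0,0.015,0.004,0,0,0,0.015,0.004,0,0,0,0.012,0.003,0,0,0,0.008,0,0,0]

```text
time: 3.1
eef_pos: [0.5886, -0.0391, 0.0851]
tool_rot: [0.0, 0.998, 0.059, -0.0]
force: [-1.4, -0.6, 0.3]
finger_gap: -0.0
grip_force: 0.0
```

>>> jog_arm:
  targets: [0,0.006,0,0,0,0,0.005,0,0,0,0,0.005,0,0,0,0,0.004,0,0,0,0,0.003,0,0,0,0,0,0,0,0]

```text
time: 3.85
eef_pos: [0.6096, -0.0364, 0.0847]
tool_rot: [0.0, 0.998, 0.059, -0.002]
force: [-5.6, -1.3, -0.2]
finger_gap: -0.001
grip_force: 0.0
```

```bash
cat > door.py <<'E'
from h import *
p,d,c,T=cam("top"); hsv=cv2.cvtColor(p,cv2.COLOR_BGR2HSV); P=cloud(d,c,T)
m=cv2.inRange(hsv,(100,150,50),(130,255,255)); k=np.zeros_like(m);k[150:260,240:345]=1
Q=P[(m*k>0)&(P[...,2]>.1)&(P[...,2]<.14)]
print(len(Q))
if len(Q)>5:
    vx,vy,*_=cv2.fitLine((Q[:,:2]*1000).astype(np.float32),2,0,.01,.01).ravel(); print("a(deg)",np.degrees(np.arctan(vx/vy))+6.76,Q.min(0),Q.max(0))
go(0.5,0,.2)
E
python3 door.py
```

```text
120
a(deg) -1.2608576 [ 0.60559157 -0.00261872  0.10009039] [0.62521417 0.10137572 0.13546172]
t 3.9 pos [ 0.6096 -0.0363  0.0847] phi 6.76 F [-4.9 -1.1 -0.3] gap 0.001 grip 0.0
turn 0.0 shift -0.1045 -0.049 -0.1153
```

>>> jog_arm:
  targets: [0,0.004,0,0,0,0,0.004,0,0,0,0,0.003,0,0,0,0,0,0,0,0]

```text
time: 4.4
eef_pos: [0.6092, -0.0381, 0.0806]
tool_rot: [0.001, 0.998, 0.058, -0.014]
force: [-28.4, -6.1, 2.6]
finger_gap: -0.001
grip_force: 0.0
```

The door is against a hard stop. I'll back off and check that it stays shut.

>>> jog_arm:
  targets: [0,-0.01,0,0,0,0,-0.025,0,0,0,0,-0.04,0,0,0,0,-0.025,0,-0.025,0,0,0,0,-0.05,0,0.085,0,0,-0.05,0,0.085,0,0,-0.025,0,0.085,0,0,0,0]

```text
time: 5.4
eef_pos: [0.5252, -0.0463, 0.238]
tool_rot: [0.0, 0.998, 0.059, 0.003]
force: [-0.0, -0.3, -1.1]
finger_gap: 0.635
grip_force: 0.0
```

```bash
cat >> door.py <<'E'
go(.5225,.316,.235,22.4)
p,d,c,T=cam("side"); cv2.imwrite("pics/s1.png",cv2.resize(p[160:320,160:370],None,fx=3,fy=3))
E
python3 door.py
```

```text
266
a(deg) -0.055125237 [ 0.60579877 -0.09296787  0.10019143] [0.63734523 0.10137498 0.13509793]
t 5.45 pos [ 0.5239 -0.0464  0.2362] phi 6.78 F [-0.  -0.1 -1.1] gap 0.725 grip 0.0
turn 0.0 shift -0.0183 -0.0489 0.0362
t 5.45 pos [ 0.5239 -0.0464  0.2362] phi 6.78 F [-0.  -0.1 -1.1] gap 0.725 grip 0.0
turn -0.2726 shift 0.1368 -0.3356 0.0012
```

View pics/s1.png

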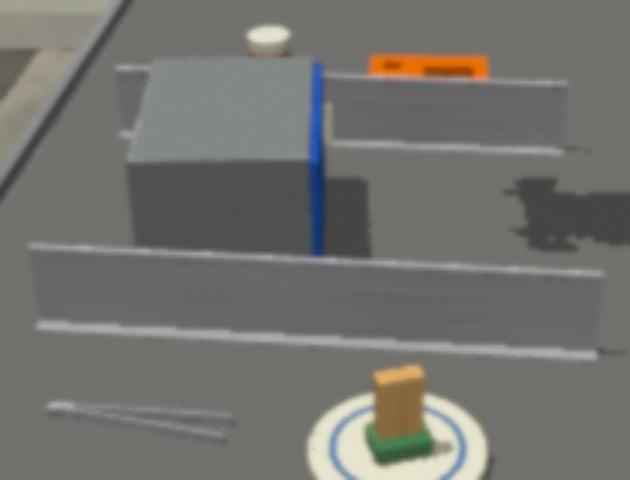

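The side view shows the blue door (x≈318) flat against the unit front, and the fit gives about 0°, so it's shut. Next I'll move above the master and measure it with the wrist camera, set back along −tool x so it's in view.

>>> jog_arm:
  targets: [0.085,0,0,0,-0.1363,0.085,0,0,0,-0.1363,0.085,0.0137,-0.0336,0,0,0.085,0.0137,-0.0336,0,0,0.085,0.0137,-0.0336,0,0,0.085,0.0137,-0.0336,0,0,0.085,0.0137,-0.0336,0,0,0.085,0.0137,-0.0336,0,0,0.085,0.0137,-0.0336,0,0,0.085,0.0137,-0.0336,0,0,0.085,0.0137,-0.0336,0,0,0.085,0.0137,-0.0336,0,0]

```text
time: 7.0
eef_pos: [0.5209, 0.3172, 0.2334]
tool_rot: [0.0, 0.981, 0.194, -0.001]
force: [1.6, 0.5, -0.8]
finger_gap: 0.994
grip_force: 0.0
```

>>> jog_arm:
  targets: [0.085,-0.02,0,0,0,0.085,0,0,0,0,0.085,0,0,0,0]

```text
time: 7.38
eef_pos: [0.5035, 0.3081, 0.2345]
tool_rot: [0.0, 0.981, 0.194, -0.0]
force: [-0.4, -0.3, -0.4]
finger_gap: 0.995
grip_force: 0.0
```

Run:
```python
from h import *
p,d,c,T=cam("wrist"); cv2.imwrite("pics/w1.png",p); hsv=cv2.cvtColor(p,cv2.COLOR_BGR2HSV); P=cloud(d,c,T)
ok=(np.linalg.norm(P[...,:2]-[.5225,.316],axis=-1)<.05)&(d>0)
h=cv2.inRange(hsv,(8,60,100),(30,255,255))
m=((h>0)&ok&(P[...,2]>.076)&(P[...,2]<.09)).astype(np.uint8)
cs,_=cv2.findContours(m,0,1); q=max(cs,key=cv2.contourArea)[:,0]
print(m.sum(),np.median(P[m>0],0),cv2.minAreaRect((onplane(q,.081,c,T)[:,:2]*1000).astype(np.float32)))
g=(cv2.inRange(hsv,(40,80,20),(90,255,255))>0)&ok
m2=(g&(P[...,2]>.024)).astype(np.uint8); Q=P[m2>0]
print(m2.sum(),cv2.minAreaRect((Q[:,:2]*1000).astype(np.float32)),np.median(Q[:,2]))
go(.5225,.316,.235,22.4)
```

```text
651 [0.52478694 0.31588267 0.08325757] ((523.6930541992188, 315.3957824707031), (34.27225112915039, 13.582666397094727), 22.02357292175293)
762 ((523.4636840820312, 317.4869384765625), (44.01424026489258, 97.07781219482422), 27.43015480041504) 0.032352635668695895
t 7.42 pos [0.5037 0.3081 0.2348] phi 22.32 F [-0.1 -0.1  0.8] gap 0.995 grip 0.0
turn -0.0015 shift 0.0204 -0.0001 -0.0002
```

View pics/w1.png

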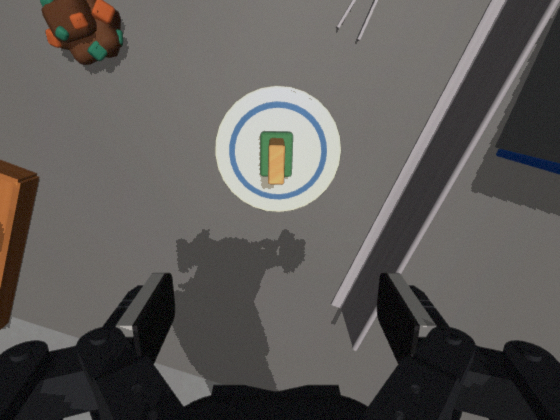

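The wrist view shows the handle at (276,162), aligned with the tool. It measures 34×14 mm at a yaw of 22°. I'll descend and grip.

>>> jog_arm:
  targets: [0.085,0.021,0.0005,0,0.005,0.085,0,0,0.04,0,0.085,0,0,0.04,0,0.085,0,0,0.04,0,0.085,0,0,0.035,0,0.085,0,0,0.02,0,0.085,0,0,0.017,0,0.085,0,0,0,0,0.085,0,0,0,0]
  grip_force: 40

```text
time: 8.55
eef_pos: [0.5234, 0.3168, 0.0443]
tool_rot: [-0.0, 0.981, 0.192, 0.001]
force: [0.7, -0.4, 0.4]
finger_gap: 0.99
grip_force: 0.0
```

>>> jog_arm:
  targets: [0.03,0,0,0,0,0.03,0,0,0,0,0.02,0,0,0,0,0.005,0,0,0,0,0.005,0,0,0,0,0.005,0,0,0,0,0.005,0,0,0,0,0.005,0,0,0,0]
  grip_force: 40

```text
time: 9.55
eef_pos: [0.5227, 0.3162, 0.0434]
tool_rot: [0.0, 0.981, 0.192, 0.0]
force: [-0.9, -1.4, 2.3]
finger_gap: 0.154
grip_force: 43.2
```

Gripped: the opening is about 13 mm at 43 N. I'll lift straight up.

>>> jog_arm:
  targets: [0.005,0,0,-0.006,0,0.005,0,0,-0.012,0,0.005,0,0,-0.025,0,0.005,0,0,-0.035,0,0.005,0,0,-0.035,0,0.005,0,0,-0.035,0,0.005,0,0,-0.02,0,0.005,0,0,-0.008,0,0.005,0,0,0,0]

```text
time: 10.68
eef_pos: [0.5227, 0.3162, 0.2196]
tool_rot: [-0.0, 0.981, 0.192, 0.0]
force: [-0.8, -0.2, -1.5]
finger_gap: 0.161
grip_force: 43.0
```

```bash
cat > side.py <<'E'
from h import *
import sys
p,d,c,T=cam("side"); P=cloud(d,c,T); hsv=cv2.cvtColor(p,cv2.COLOR_BGR2HSV); s=r.sense(); e=s["eef_pos"]
ok=(np.linalg.norm(P-(e-[0,0,.01]),axis=-1)<.07)&(d>0)
m=(cv2.inRange(hsv,(40,80,20),(90,255,255))>0)&ok; v,u=np.nonzero(m)
Q=P[m]; print("green n",len(Q),"z",np.percentile(Q[:,2],[2,50,98]).round(4),"tcp z",e[2].round(4), "x",np.percentile(Q[:,0],[2,98]).round(4))
if len(v):
    a,b=v.mean(),u.mean(); k=cv2.resize(p[max(0,int(a)-60):int(a)+40,max(0,int(b)-65):int(b)+65],None,fx=4,fy=4,interpolation=cv2.INTER_CUBIC); cv2.imwrite(f"pics/{sys.argv[1]}.png",k)
go(.5165,-.2908,.2137,3.9)
E
python3 side.py s2
```

```text
green n 197 z [0.1978 0.207  0.2113] tcp z 0.2187 x [0.501  0.5463]
t 10.72 pos [0.5223 0.3159 0.2187] phi 22.1 F [-0.6  0.2 -1.7] gap 0.156 grip 42.9566091299057
turn 0.3177 shift -0.047 0.6049 0.005
```

View pics/s2.png

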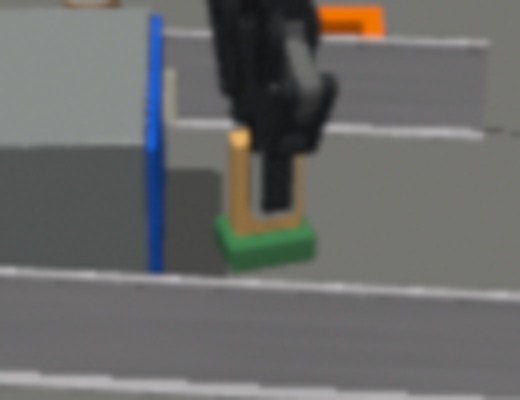

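The master hangs upright below the fingers, handle centred, so I'll carry it over the dividers.

>>> jog_arm:
  targets: [0.005,0,0,0,0.106,0.005,0,0,0,0.106,0.005,0,0,0,0.106,0.005,-0.004,0.012,0,0,0.005,-0.004,0.025,0,0,0.005,-0.005,0.036,0,0,0.005,-0.005,0.04,0,0,0.005,-0.005,0.04,0,0,0.005,-0.005,0.04,0,0,0.005,-0.005,0.04,0,0,0.005,-0.005,0.04,0,0,0.005,-0.005,0.04,0,0]

```text
time: 12.22
eef_pos: [0.4997, -0.0012, 0.2188]
tool_rot: [0.0, 0.999, 0.035, -0.001]
force: [-0.1, 0.6, -0.6]
finger_gap: 0.159
grip_force: 42.9
```

>>> jog_arm:
  targets: [0.005,-0.005,0.04,0,0,0.005,-0.005,0.04,0,0,0.005,-0.005,0.04,0,0,0.005,-0.005,0.04,0,0,0.005,-0.005,0.04,0,0,0.005,-0.005,0.04,0,0,0.005,-0.004,0.03,0,0,0.005,0,0.016,0,0,0.005,0,0.006,0,0,0.005,0,0,0,0,0.005,0,0,0,0]

```text
time: 13.6
eef_pos: [0.487, -0.2912, 0.2192]
tool_rot: [-0.0, 0.999, 0.035, -0.0]
force: [0.5, -0.7, -0.7]
finger_gap: 0.159
grip_force: 42.9
```

```bash
cat > w.py <<'E'
from h import *
import sys
p,d,c,T=cam("wrist"); cv2.imwrite(f"pics/{sys.argv[1]}.png",p); hsv=cv2.cvtColor(p,cv2.COLOR_BGR2HSV); P=cloud(d,c,T)
ok=(np.linalg.norm(P[...,:2]-[.538,-.289],axis=-1)<.1)&(d>0)
m=((cv2.inRange(hsv,(5,150,100),(22,255,255))>0)&ok&(P[...,2]>.018)&(P[...,2]<.034)).astype(np.uint8)
m=cv2.morphologyEx(m,cv2.MORPH_OPEN,np.ones((3,3)))
print("top z",np.median(P[m>0][:,2]))
cs,hi=cv2.findContours(m,cv2.RETR_CCOMP,cv2.CHAIN_APPROX_NONE)
for q,hh in zip(cs,hi[0]):
    if cv2.contourArea(q)>150: print("hole" if hh[3]>=0 else "outer",cv2.minAreaRect((onplane(q[:,0],.024,c,T)[:,:2]*1000).astype(np.float32)))
go(.5165,-.2908,.0634,3.9)
E
python3 w.py w2
```

```text
top z 0.026418389210499882
outer ((539.9064331054688, -290.68841552734375), (129.77023315429688, 90.56916809082031), 3.9097001552581787)
hole ((518.195068359375, -291.3896484375), (53.89528274536133, 44.62046813964844), 4.0609235763549805)
hole ((580.8434448242188, -308.7584228515625), (22.81453514099121, 21.608922958374023), 4.782390117645264)
hole ((578.2965698242188, -267.0579833984375), (21.914167404174805, 22.482013702392578), 4.061902046203613)
t 13.65 pos [ 0.487  -0.2914  0.2193] phi 3.99 F [-0.3 -0.8 -1.9] gap 0.161 grip 42.877103090286255
turn 0.0016 shift 0.0294 0.0015 0.1559
```

View pics/w2.png

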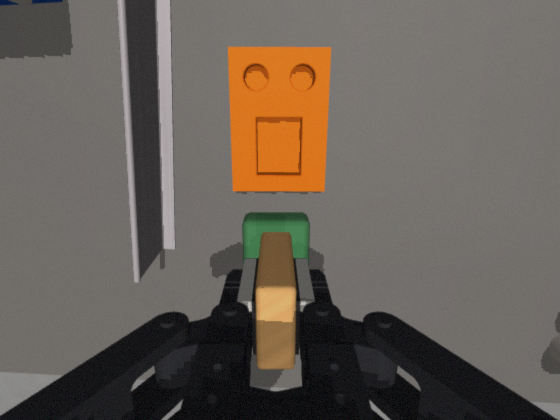

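The wrist view shows the mould with its pocket at (279,147), 54×44 mm at yaw 4.0°. That agrees with the top view to within 1.5 mm, and the master ahead of the fingers is aligned with it. I'll shift over the pocket and descend most of the way.

>>> jog_arm:
  targets: [0.005,0.01,0.001,0,0,0.005,0.012,0.001,0,0,0.005,0.008,0,0,0,0.005,0,0,0.015,0,0.005,0,0,0.03,0,0.005,0,0,0.03,0,0.005,0,0,0.03,0,0.005,0,0,0.02,0,0.005,0,0,0.01,0,0.005,0,0,0.005,0,0.005,0,0,0,0,0.005,0,0,0,0]

```text
time: 15.15
eef_pos: [0.5173, -0.2929, 0.0801]
tool_rot: [0.0, 0.999, 0.034, 0.001]
force: [-0.1, -0.7, -0.7]
finger_gap: 0.159
grip_force: 42.9
```

```bash
cat > w3.py <<'E'
from h import *
import sys
p,d,c,T=cam("wrist"); hsv=cv2.cvtColor(p,cv2.COLOR_BGR2HSV); s=r.sense(); e=s["eef_pos"]
cv2.imwrite(f"pics/{sys.argv[1]}.png",p)
P=cloud(d,c,T); m=(cv2.inRange(hsv,(40,80,20),(90,255,255))>0)&(np.linalg.norm(P-e,axis=-1)<.08)
v,u=np.nonzero(m); print("green px",u.min(),u.max(),v.min(),v.max(),"z",np.percentile(P[m][:,2],[2,50,98]))
# top front edge of block at z = tcp-.0134
q=onplane(np.c_[u,v],e[2]-.0134,c,T); ph=np.radians(4); R=np.array([[np.cos(ph),np.sin(ph)],[-np.sin(ph),np.cos(ph)]])
l=(q[:,:2]-e[:2])@R.T*1000; print("block rel tcp (mould axes) x max",np.percentile(l[:,0],[95,98,100]),"y",l[:,1].min(),l[:,1].max())
go(.517,-.2913,.0634,4)
E
python3 w3.py w3; sed -i 's/^go.*//' side.py; python3 side.py s3
```

```text
green px 115 441 214 419 z [0.06012921 0.06885125 0.14123148]
block rel tcp (mould axes) x max [24.12710021 25.08703353 25.12144529] y -89.0490104014275 85.98251707897036
t 15.2 pos [ 0.5173 -0.2929  0.08  ] phi 3.88 F [-0.7 -0.3 -1.1] gap 0.159 grip 42.88474917411804
turn -0.0022 shift -0.0002 -0.0016 0.0166
green n 62 z [0.0583 0.0673 0.0728] tcp z 0.08 x [0.4989 0.5347]
```

View pics/w3.png

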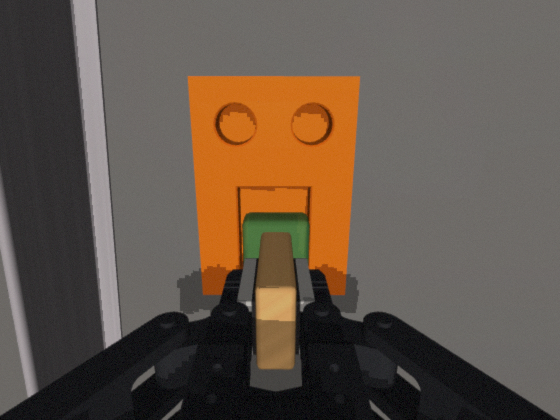

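View pics/s3.png

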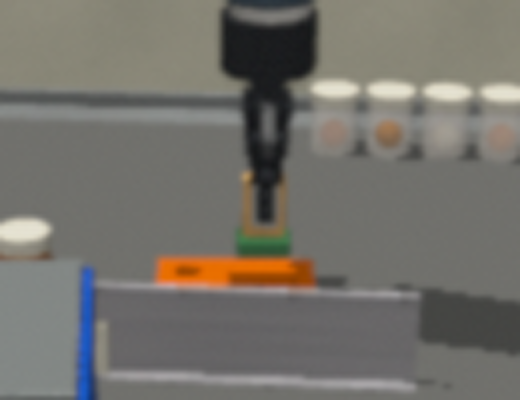

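Run:
```python
from h import *
p=cv2.imread("pics/w3.png").astype(int); c=r.get_calibration("wrist"); M=np.array(c["mount"])
for col in (252,276,300): print(col,[(v,p[v,col-2:col+3].mean(0).round().astype(int).tolist()) for v in list(range(206,262,3))])
print([(v,p[v,274:279].mean(0).round().astype(int).tolist()) for v in list(range(280,300,2))+list(range(356,374,2))])
def tx(row,z,u=276): # tool x (mm) of pixel at tool z
    return (onplane([u,row],z,c,M)*1000)[0].round(1)
for n,row,z in (("block front bottom",213,.0294),("block front top",213,.0134),("handle foot front",233,.0134),("handle top front",290,-.0376),("handle top back",366,-.0376)): print(n,tx(row,z))
```

```text
252 [(206, [24, 108, 207]), (209, [26, 108, 208]), (212, [30, 77, 119]), (215, [31, 61, 49]), (218, [34, 67, 49]), (221, [50, 92, 61]), (224, [59, 109, 72]), (227, [64, 117, 76]), (230, [65, 117, 77]), (233, [65, 117, 78]), (236, [65, 117, 78]), (239, [65, 116, 77]), (242, [63, 117, 76]), (245, [64, 116, 77]), (248, [63, 114, 75]), (251, [63, 114, 74]), (254, [62, 115, 75]), (257, [62, 110, 72]), (260, [83, 86, 88])]
276 [(206, [28, 109, 209]), (209, [28, 109, 209]), (212, [27, 80, 123]), (215, [29, 60, 45]), (218, [33, 65, 50]), (221, [48, 92, 60]), (224, [58, 108, 71]), (227, [64, 117, 77]), (230, [64, 116, 76]), (233, [49, 81, 106]), (236, [49, 80, 105]), (239, [51, 82, 107]), (242, [51, 81, 106]), (245, [49, 81, 106]), (248, [51, 81, 106]), (251, [50, 80, 106]), (254, [49, 81, 108]), (257, [50, 81, 108]), (260, [52, 82, 108])]
300 [(206, [26, 109, 208]), (209, [23, 109, 207]), (212, [25, 80, 124]), (215, [28, 64, 53]), (218, [32, 68, 56]), (221, [48, 97, 68]), (224, [61, 115, 81]), (227, [66, 122, 85]), (230, [67, 122, 86]), (233, [67, 121, 84]), (236, [67, 123, 85]), (239, [66, 121, 84]), (242, [64, 121, 82]), (245, [65, 120, 82]), (248, [66, 122, 85]), (251, [64, 118, 79]), (254, [63, 115, 75]), (257, [64, 112, 75]), (260, [85, 86, 88])]
[(280, [51, 82, 108]), (282, [50, 82, 108]), (284, [52, 83, 109]), (286, [62, 100, 132]), (288, [83, 135, 176]), (290, [95, 153, 201]), (292, [100, 161, 208]), (294, [102, 164, 208]), (296, [101, 164, 208]), (298, [100, 161, 208]), (356, [68, 110, 146]), (358, [69, 112, 148]), (360, [71, 113, 149]), (362, [71, 115, 152]), (364, [72, 116, 152]), (366, [71, 115, 150]), (368, [62, 99, 129]), (370, [65, 69, 72]), (372, [66, 68, 70])]
block front bottom [20.1  0.5 29.4]
block front top [25.6  0.5 13.4]
handle foot front [15.5  0.5 13.4]
handle top front [ 15.3   0.4 -37.6]
handle top back [-16.2   0.4 -37.6]
```

```bash
python3 - <<'E'
from h import *
p=cv2.imread("pics/w3.png").astype(int); c=r.get_calibration("wrist"); M=np.array(c["mount"])
R=p[:,:,2]
print("row215 cols",[(u,R[203:208,u].mean().round()) for u in list(range(234,246))+list(range(304,316))])
print("far edge",[(v,R[v,262:288].mean().round()) for v in range(180,194)])
print("mould far/near edges",[(v,R[v,262:288].mean().round()) for v in range(72,82)],[(v,R[v,206:222].mean().round()) for v in range(290,300)])
print("mould sides row205",[(u,R[203:208,u].mean().round()) for u in list(range(192,202))+list(range(350,360))])
s=r.sense();print(s["eef_pos"],s["time"])
E
cat > pz.py <<'E'
from h import *
c=r.get_calibration("wrist"); M=np.array(c["mount"])
def t(u,v,z): return (onplane([u,v],z,c,M)*1000)[0][:2].round(1)
E
```

```text
row215 cols [(234, np.float64(208.0)), (235, np.float64(206.0)), (236, np.float64(190.0)), (237, np.float64(174.0)), (238, np.float64(99.0)), (239, np.float64(84.0)), (240, np.float64(139.0)), (241, np.float64(201.0)), (242, np.float64(208.0)), (243, np.float64(209.0)), (244, np.float64(207.0)), (245, np.float64(209.0)), (304, np.float64(205.0)), (305, np.float64(186.0)), (306, np.float64(153.0)), (307, np.float64(119.0)), (308, np.float64(81.0)), (309, np.float64(106.0)), (310, np.float64(176.0)), (311, np.float64(190.0)), (312, np.float64(207.0)), (313, np.float64(208.0)), (314, np.float64(208.0)), (315, np.float64(208.0))]
far edge [(180, np.float64(209.0)), (181, np.float64(208.0)), (182, np.float64(208.0)), (183, np.float64(208.0)), (184, np.float64(208.0)), (185, np.float64(204.0)), (186, np.float64(167.0)), (187, np.float64(158.0)), (188, np.float64(176.0)), (189, np.float64(182.0)), (190, np.float64(192.0)), (191, np.float64(205.0)), (192, np.float64(208.0)), (193, np.float64(208.0))]
mould far/near edges [(72, np.float64(110.0)), (73, np.float64(110.0)), (74, np.float64(110.
[... 319 characters left out ...]
.float64(83.0)), (296, np.float64(68.0)), (297, np.float64(67.0)), (298, np.float64(67.0)), (299, np.float64(65.0))]
mould sides row205 [(192, np.float64(109.0)), (193, np.float64(108.0)), (194, np.float64(109.0)), (195, np.float64(115.0)), (196, np.float64(148.0)), (197, np.float64(202.0)), (198, np.float64(208.0)), (199, np.float64(208.0)), (200, np.float64(208.0)), (201, np.float64(208.0)), (350, np.float64(198.0)), (351, np.float64(139.0)), (352, np.float64(113.0)), (353, np.float64(110.0)), (354, np.float64(110.0)), (355, np.float64(110.0)), (356, np.float64(110.0)), (357, np.float64(110.0)), (358, np.float64(110.0)), (359, np.float64(110.0))]
[ 0.51720273 -0.2928469   0.07998435] 15.25
```

Run:
```python
from pz import *
print(t(273.6,205,.056), t(237,205,.056),t(310.5,205,.056), "pocket far",t(274,186,.056),"mould far",t(274,75.7,.056),"near",t(274,294.5,.056))
```

```text
[16.1 -0.8] [ 16.1 -22.4] [16.1 20.9] pocket far [27.7 -0.6] mould far [87.6 -0.6] near [-44.   -0.6]
```

Relative to the pocket in this one image, the master is about 1.2 mm off in each axis. I'll correct that and descend to the 1 cm hover.

>>> jog_arm:
  targets: [0.005,0.001,-0.0013,0,0,0.005,0,0,0.006,0,0.005,0,0,0.006,0,0.005,0,0,0.004,0,0.005,0,0,0,0,0.005,0,0,0,0,0.005,0,0,0,0]

```text
time: 16.12
eef_pos: [0.5178, -0.2913, 0.0635]
tool_rot: [0.0, 0.999, 0.034, 0.0]
force: [-0.9, -0.4, -1.5]
finger_gap: 0.159
grip_force: 42.9
```

```bash
python3 - <<'E'
from h import *
go(.5182,-.2915,.0634,4)
p,d,c,T=cam("wrist"); M=np.array(c["mount"]); hsv=cv2.cvtColor(p,cv2.COLOR_BGR2HSV)
s=r.sense(); print(s["tool_rot"],s["force"],s["joint_velocities"].round(4),s["eef_pos"])
R=p[...,2].astype(int)
pr=R[200:208].mean(0)
print("orange cols",np.nonzero(pr>150)[0][[0,-1]], "dark",[u for u in range(215,335) if pr[u]<170])
g=(cv2.inRange(hsv,(40,80,20),(90,255,255))>0); print("green cols row 235:",[f(np.nonzero(g[235,200:350])[0])+200 for f in(min,max)],"row top",np.nonzero(g[:,276])[0][:3])
cv2.imwrite("pics/w4.png",p)
E
python3 side.py s4; python3 door.py | head -2
```

```text
t 16.12 pos [ 0.5178 -0.2913  0.0635] phi 3.87 F [-0.9 -0.4 -1.5] gap 0.159 grip 42.88555026054382
turn -0.0022 shift 0.0004 0.0002 0.0001
[1.02064147e-04 9.99428168e-01 3.38125933e-02 1.85369608e-04] [ 0.34343645  0.0876871  -1.65840067] [-0.001   0.0004 -0.0003 -0.0001  0.0009 -0.0004  0.0001] [ 0.5178534  -0.29132153  0.0634946 ]
orange cols [ 81 360] dark [237, 238, 239, 240, 312, 313, 314, 315, 316]
green cols row 235: [np.int64(244), np.int64(307)] row top [214 215 216]
green n 48 z [0.045  0.0515 0.0561] tcp z 0.0635 x [0.4988 0.5373]
266
a(deg) -0.0666275 [ 0.60595649 -0.09262548  0.10014326] [0.63706563 0.10136661 0.13521599]
```

View pics/s4.png

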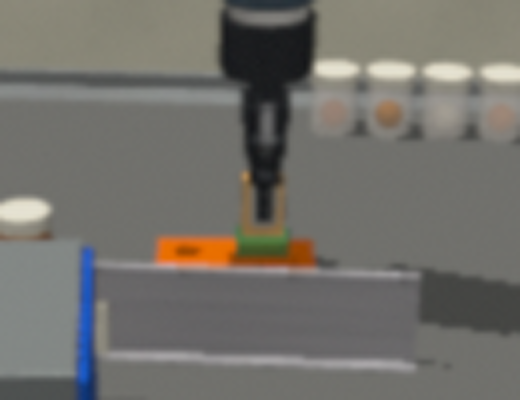

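The master hovers level over the pocket: pocket centre is column 276.5, block centre 275.5, with no contact force. The door is still shut, so I'll hand the job in.

```bash
python3 -c "
from plant import r
print(r.close_job())"
```

```text
the job is handed in; nothing more can be done
None
```

I pushed the blue door shut against its stop, where it stayed. The job was handed in at about 16 s with the master held still and level about 1 cm above the large pocket, centred to roughly 1 mm, lined up and touching nothing; no verdict came back.

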